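# Fit the cup rotor on the specimen mixer and load a cup

### The arm

A 6-joint arm with a two-finger parallel gripper is mounted at the origin on a cart in front of the work surface, level with it; the furniture and walls round the work are solid. World frame = base frame: x ahead of the robot, y to its left, z up, the work surface at z = 0. Lengths are in m, angles in degrees, forces in N, time in s.
With the tool pointing down it reaches from about 0.425 to 1.125 m from the base axis. Payload 14.9 kg.
Tool frame: the origin (TCP) lies midway between the tips of the shut fingers; the grasp point (between the pads) lies 19 mm behind it (r.grip_depth is the z of the grasp point in the tool frame, in m); z points along the fingers, y is the line along which they close (so a half turn about z gives the same grasp; the last joint's range is limited). The gripper opens to 91 mm and grips with 3 to 60 N. Pads are 32 mm wide; open, the fingers measure 118 mm over their backs; the gripper's body (76 mm by 178 mm) begins 60 mm behind the grasp point.
Start: joints at [-1.908, 21.709, 99.362, -0, 58.929, -1.908], TCP at [0.7, -0, 0.214] pointing down, gripper open.
Joint ranges: [-158.91, 158.91], [-42.39, 125.64], [0.06, 152.35], [-60.88, 240.88], [17.5, 164.5], [-176.32, 176.32]. Speed limits (degrees/s): [108.29, 108.29, 136.94, 180, 180, 180].

### API

Orientations are given as [roll, pitch, yaw] about the fixed x, y, z axes, in that order (R = Rz(yaw) Ry(pitch) Rx(roll)).
In Python, from workcell import r gives the robot as it stands.
- The arm moves only by the tool send_rows, never from a script. Its argument "rows" is a list of rows, each a list of 5 numbers: the shift along the tool's x, y, z in cm, then the turn about the tool's z in rad, then the gripper's target within -1 to 1 (fully open at 1, half-way at 0, shut at -1). In form: [[tx, ty, tz, turn, fingers], ...]. A call has 1 to 10 rows; each row shifts and turns the commanded pose from where the row before left it, along the tool's axes as they then stand; what a row does not reach is not made up. A row lasts 1/8 s, in which the tool goes at most 62.5 mm and 10.7 degrees, less where a joint would pass 70% of its speed; a pose out of reach is approached as far as the arm can. A call with a gripper value outside its range is refused whole. The fingers move at their own pace and stop on an object; "squeeze" is the grip in N (left out, the last holds). Time passes only in rows, so rows that do not move let the fingers close. It gives the time, the measured TCP pose, the force, the opening and the grip force at its end, in the units of the state.
- r.state(): the state, without advancing time (a new reading comes with each control period).
- r.get_image(name): name is "scene" or "side" or "wrist"; returns the picture (400x640x3 uint8, red, green, blue); there is no depth.
- r.calibration(name): a dict with "mtx" (3x3 intrinsics, pixels), "R" (3x3) and "t" (3): a world point X has camera coordinates R X + t. Camera axes: x right, y down, z forward; pixel columns grow to the right and rows downward; lengths in m; the calibration is good to about 2 mm. A picture is of the moment at which its call begins: read the wrist's pose just before it. calibration takes no time and is no camera call; for the wrist camera it gives the pose at the moment of the call.
- r.sign_off(): hands the job in; it is judged then, once.
The state is a dict: "time": time; "joint_pos": joint angles; "joint_vel": joint speeds; "effort": joint torques, N m; "ee_pos": TCP position; "eef_rot": TCP orientation; "ft_force": force on the tool from outside, world axes, zero at the start; "wrist_torque": the same for the moment, N m; "opening": finger opening in m; "grasp_force": force on a finger pad.
Only numpy, scipy, OpenCV 4.12 (cv2) and the standard library are available. Lean on these libraries where they do the work, as an engineer would, in place of code of your own. Each camera call takes 0.05 s, during which the arm holds its last target. There are 200 camera calls.

### The job

Get the specimen mixer ready: set the rotor's hub into the round well of the mixer and turn it gently, without forcing it, until its drive pins find the gaps of the drive and it drops fully home with its flange flat on the housing. Then stand the capped cup from the round coaster upright in the rotor's pocket and let go, leaving the other things on the desk where they are.

Things in the scene. Friction and masses are not known exactly. Their poses are not given: they have to be found in the camera images.
- mixer: Specimen mixer, fixed on the desk: a grey painted box 140 x 140 x 80 mm with a round well in the middle of its top and a black control panel on its -x side. Origin at the centre of its underside, z up.
- mixer_mouth (a point): Centre of the well's mouth, 80 mm above the desk, axes as the mixer's. The well is 59 mm across and 46 mm deep, with a chamfered mouth.
- mixer_drive (a point): Point on the well's axis at the level of the top of the drive, 28 mm below the mouth; axes as the mixer's. The drive is a steel star of three arms 120 degrees apart, each 6 mm wide, reaching 26 mm from the axis and standing on the well's floor. It is braked and does not turn under the rotor. Its angle differs each time and is not reported (it can be seen from above).
- rotor: Loose rotor, about 320 g, about 176 mm long, balanced about its turning axis z: a dark grey disc with a round cup pocket at its +x end and a metal counterweight at its -x end, a finger fin on top, a flange, hub and six drive pins below. Origin on the axis at the pin tips, on which it stands at the start.
- rotor_grip (a point): Centre of the rotor's finger fin, on its turning axis, 81 mm above the pin tips, axes as the rotor's. The fin is an upright plate 40 mm long (x) and 14 mm thick (y: close the fingers along y), free for 20 mm above and 28 mm below this point.
- rotor_seat (a point): Centre of the underside of the rotor's flange (84 mm across), 43 mm above the pin tips, 38 mm below rotor_grip. It meets mixer_mouth when the rotor is home. With the pins resting on top of the drive it stays 15 mm above mixer_mouth; the rotor then turns easily, and its own weight drops it when the pins meet the gaps.
- rotor_hub (a point): Centre of the underside of the rotor's hub (56 mm across, from here up to the flange), 16 mm above the pin tips. From it hang six pins of 10 mm on a circle of 40 mm, 60 degrees apart, the first towards rotor +x. So the rotor fits the drive once in every 60 degrees of turn, with about 5 degrees of play to each side.
- rotor_pocket (a point): Centre of the inner floor of the rotor's cup pocket, 58 mm along rotor +x from the axis and 28 mm below rotor_grip, same axes. The pocket is round, 65 mm across inside and 19 mm deep, with a wall 3.5 mm thick.
- cup_center (a point): Centre (half-way up) of the capped, clear specimen cup that stands alone on the round cork coaster (104 mm across, 6 mm thick, fixed). The cup is 58 mm across at its lid and 65 mm tall, z up; its lid is fixed on. Its base is 32.5 mm below this point.
- cup_14: Bystander: a capped specimen cup like the other, 58 mm across, 65 mm tall, standing on the desk at the back right; origin at the centre of its base.
- cup_24: Bystander: a second such cup beside it on the desk; origin at the centre of its base.
- stapler: Bystander: grey and black desk stapler, 37 x 133 x 54 mm, at the back left of the mixer; origin at the centre of its underside, length along its y.
- phone: Bystander: black phone lying flat, 150 x 71 x 8 mm, at the back left; origin at the centre of its underside.
There are look-alikes about, which are no part of the job. Leave any orange, purple or turquoise look-alike of the part that bears cup_center alone.

How it is judged:
By the outcome, as a careful person would: the job done as asked, in the order asked, and still so for the second after the job is handed in, with the robot touching nothing.
It also fails if it takes over 59 s, if anything falls off the work surface, if the arm or the gripper's body presses on something with over 40 N, if the wrist force passes 120 N, or if a joint passes its speed limit or range.

## Working session

There is one attempt and no reset: what is moved stays moved. The work goes in short steps, Python scripts to look and compute and a tool call to move; the robot and the scene stay as the last step left them, time stands still between calls to the robot, and variables do not carry over. Pictures are saved under pics/ and viewed, at most 10 in all, crops included, and the job is handed in when it is done.

Besides the shell and the picture viewer there is one more tool, called as name(argument=value, ...) on one line, values as JSON. send_rows: Moves the arm, as the interface text tells. Its arguments: {"type":"object","properties":{"rows":{"type":"array","items":{"type":"array","items":{"type":"number"}}},"squeeze":{"type":"number"}},"required":["rows"]}

```bash
mkdir -p pics; ls; cat > h.py <<'E'
import numpy as np, cv2
from workcell import r
def snap(cam,fn,crop=None,s=1):
    c=r.calibration(cam); im=r.get_image(cam)
    np.save('pics/'+fn+'.npy',im); np.savez('pics/'+fn+'.npz',**{k:np.array(c[k]) for k in('mtx','R','t')})
    v=im[:,:,::-1]
    if crop: x0,y0,x1,y1=crop; v=v[y0:y1,x0:x1]
    cv2.imwrite('pics/'+fn+'.png',cv2.resize(v,None,fx=s,fy=s,interpolation=cv2.INTER_CUBIC))
def ray(fn,u,v,z):
    c=np.load('pics/'+fn+'.npz'); R=c['R'];t=c['t']
    o=-R.T@t; d=R.T@np.linalg.inv(c['mtx'])@[u,v,1]
    return (o+d*(z-o[2])/d[2])
def proj(fn,X):
    c=np.load('pics/'+fn+'.npz'); p=c['mtx']@(c['R']@np.array(X)+c['t']); return p[:2]/p[2]
E
python3 - <<'E'
from h import *
for n in('scene','side','wrist'): snap(n,n+'0'); c=r.calibration(n); print(n,-c['R'].T@c['t'])
a=[np.load(f'pics/{n}0.npy')[:,:,::-1] for n in('scene','side')]
print(r.state())
E
```

```text
pics
scene [-0.38442556 -0.69330324  0.89802781]
side [0.40604374 1.38546846 0.82382286]
wrist [0.69980128 0.0776007  0.38379261]
{'time': 0.15, 'joint_pos': array([-1.90761264e+00,  2.17298658e+01,  9.93863633e+01, -3.44993364e-04,
        5.89270606e+01, -1.90778408e+00]), 'joint_vel': array([ 0.03757767, -0.14249853, -0.07204354,  0.01462257, -0.03396445,
       -0.02068838]), 'effort': array([-6.05650021e-04, -7.64114213e+01, -4.34656477e+01,  6.51094434e-02,
        4.09642188e-02, -4.73684588e-05]), 'ee_pos': array([6.99724974e-01, 6.19288638e-06, 2.13473738e-01]), 'eef_rot': array([-1.79956724e+02, -1.14596370e-03,  9.00003492e+01]), 'ft_force': array([-0.53143431, -0.01256352,  0.45880669]), 'wrist_torque': array([0.00947956, 0.01877086, 0.027351  ]), 'grasp_force': 0.0, 'opening': 0.09113146591791076}
```

View pics/scene0.png

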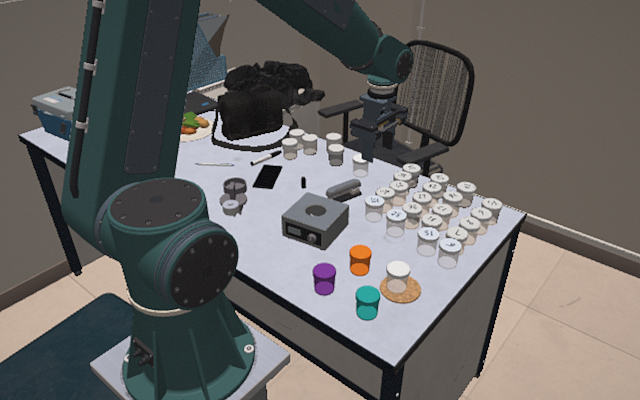

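View pics/wrist0.png

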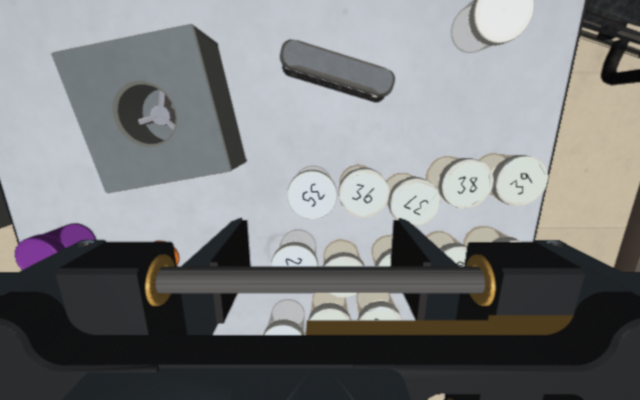

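The scene view shows the mixer at (315,218), the rotor at (233,195) and a white-lidded cup alone on the cork coaster at (398,278). The wrist view shows the well and star at (147,112).
Possible mistakes for the cup: purple (324,279), orange (360,260), turquoise (367,303) and the numbered white cups around (430,210). I choose the white-lidded cup on the coaster at (398,278).

```bash
python3 - <<'E'
from h import *
print('mixer mouth s',ray('scene0',317,209,.08),'w',ray('wrist0',147,112,.08))
print('rotor',ray('scene0',233,195,.05)); print('coaster',ray('scene0',400,289,.006)); print('lid',ray('scene0',398,268,.0685))
for p in ((.6,.37,.05),): print(proj('side0',p))
a=np.load('pics/scene0.npy')[:,:,::-1]; b=np.load('pics/side0.npy')[:,:,::-1]
A=cv2.resize(a[165:225,205:265],(400,400),interpolation=3); B=cv2.resize(a[235:325,340:430],(400,400),interpolation=3)
cv2.imwrite('pics/c1.png',np.hstack([A,B]))
E
```

```text
mixer mouth s [0.5296961  0.07750871 0.08      ] w [0.5249227  0.08483038 0.08      ]
rotor [0.45725437 0.35492457 0.05      ]
coaster [ 0.47135599 -0.24372813  0.006     ]
lid [ 0.47181083 -0.23145602  0.0685    ]
[278.65768125 256.4125763 ]
```

View pics/c1.png

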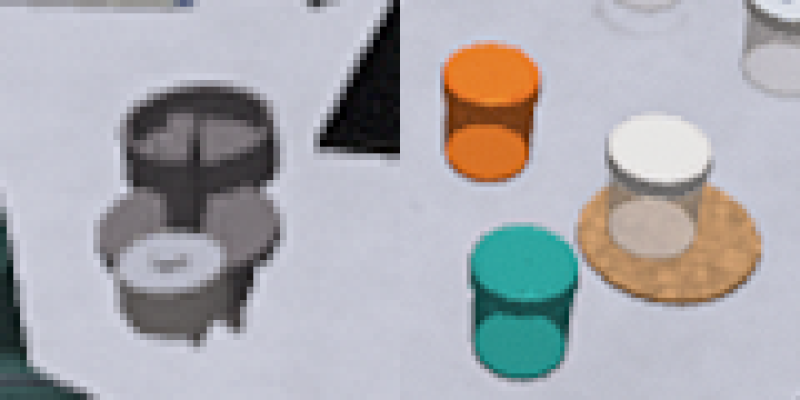

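View pics/side0.png

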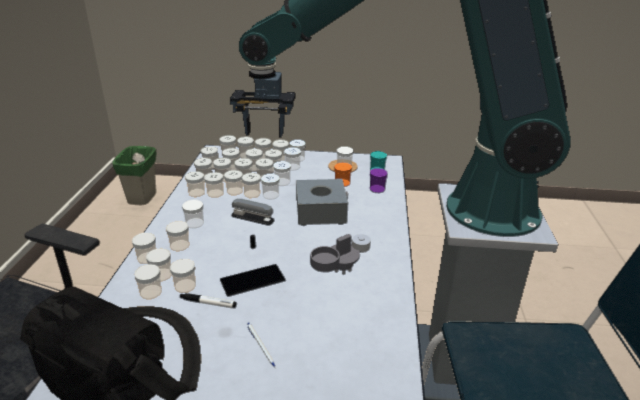

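The crop confirms the clear white-lidded cup on the cork coaster. The rotor's pocket points away from the scene camera; in the side view the pocket is at (324,257) and the counterweight at (361,242).

```bash
python3 - <<'E'
from h import *
print(ray('scene0',235,184,.072),ray('scene0',230.5,204.5,.07))
print(ray('side0',324,254,.072),ray('side0',361,240,.07),ray('side0',345,239,.101))
c=np.load('pics/wrist0.npz');print(c['R'],c['mtx'])
E
```

```text
[0.48224072 0.37014257 0.072     ] [0.39787727 0.29745009 0.07      ]
[0.48651406 0.37637377 0.072     ] [0.39854311 0.30348956 0.07      ] [0.43796239 0.34835735 0.101     ]
[[ 9.99999234e-01 -6.43562854e-05 -1.23625872e-03]
 [ 2.72352934e-04 -9.62741925e-01  2.70421729e-01]
 [-1.20760143e-03 -2.70421858e-01 -9.62741170e-01]] [[288.02079186   0.         319.89391915]
 [  0.         288.02079186 200.3303274 ]
 [  0.           0.           1.        ]]
```

send_rows(rows=[[0.1,-3.5,1.2,0,1],[0.1,-3.5,1.2,0,1],[0.1,-3.5,1.2,0,1],[0.1,-3.5,1.2,0,1],[0.1,-3.5,1.2,0,1],[0,0,0,0,1],[0,0,0,0,1]])

```text
time: 1.02
ee_pos: [0.5259, 0.005, 0.1544]
eef_rot: [179.9, 0.0, 90.0]
ft_force: [-0.1, 0.0, -0.4]
opening: 0.0914
grasp_force: 0.0
```

```bash
python3 - <<'E'
from h import *
snap('wrist','well',(220,30,420,210),4)
E
```

```text
(no output)
```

View pics/well.png

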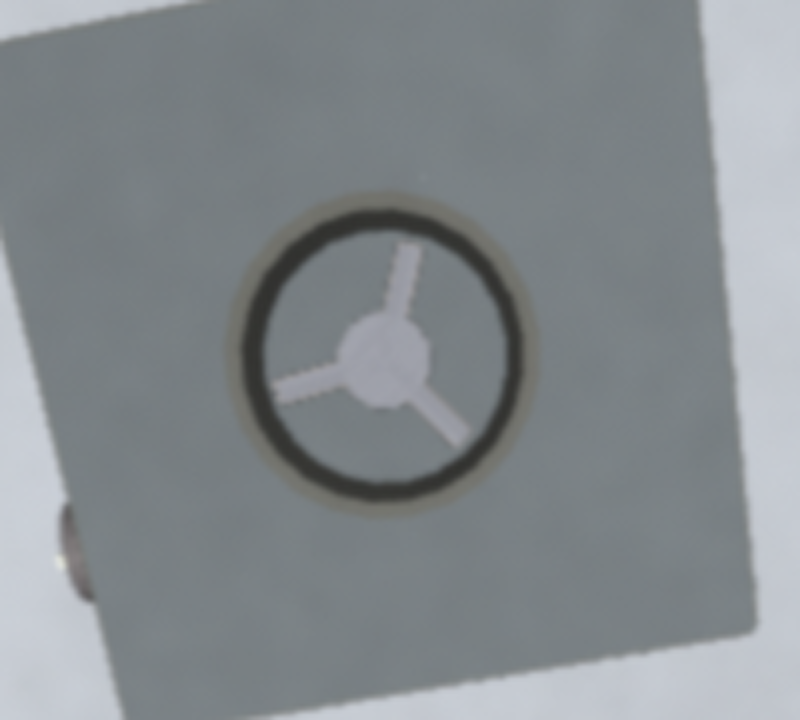

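The well shows clearly: mouth centre at crop (382,354), star centre (384,360), arm tips (410,242), (275,392), (465,442).

```bash
python3 - <<'E'
from h import *
f=lambda x,y,z:ray('well',219.6+x/4,29.6+y/4,z)
print('mouth',f(382,354,.08)); c=f(384,360,.052); print('drive',c)
for p in((410,242),(275,392),(465,442)):
    d=f(*p,.052)-c; a=np.degrees(np.arctan2(d[1],d[0])); print(np.hypot(*d[:2]),a%120)
E
```

```text
mouth [0.52189438 0.08359931 0.08      ]
drive [0.52191541 0.08240217 0.052     ]
0.025900767742506853 76.88651649811486
0.02603238024639595 75.76263277954186
0.026218439288223164 75.61351368382174
```

send_rows(rows=[[4.8,-2.3,-0.3,0,1],[4.8,-2.3,-0.3,0,1],[4.8,-2.3,-0.3,0,1],[4.8,-2.3,-0.3,0,1],[4.8,-2.3,-0.3,0,1],[4.5,-2.1,-0.1,0.17,1],[0,0,0,0.18,1],[0,0,0,0.18,1],[0,0,0,0.18,1],[0,0,0,0.16,1]])

```text
time: 2.33
ee_pos: [0.3899, 0.2907, 0.1703]
eef_rot: [180.0, -0.0, 39.8]
ft_force: [-0.2, 0.2, -0.0]
opening: 0.0913
grasp_force: 0.0
```

send_rows(rows=[[0,0,0,0,1],[0,0,0,0,1]])

```text
time: 2.58
ee_pos: [0.3894, 0.2903, 0.1701]
eef_rot: [180.0, -0.0, 40.4]
ft_force: [0.2, 0.3, 0.7]
opening: 0.091
grasp_force: 0.0
```

```bash
python3 - <<'E'
from h import *
snap('wrist','rot',(200,0,460,260),3)
c=np.load('pics/rot.npz');print(-c['R'].T@c['t'])
print(proj('rot',(.44,.336,.101)))
E
```

```text
[0.44782965 0.34076338 0.34046155]
[318.442409   130.94410925]
```

View pics/rot.png

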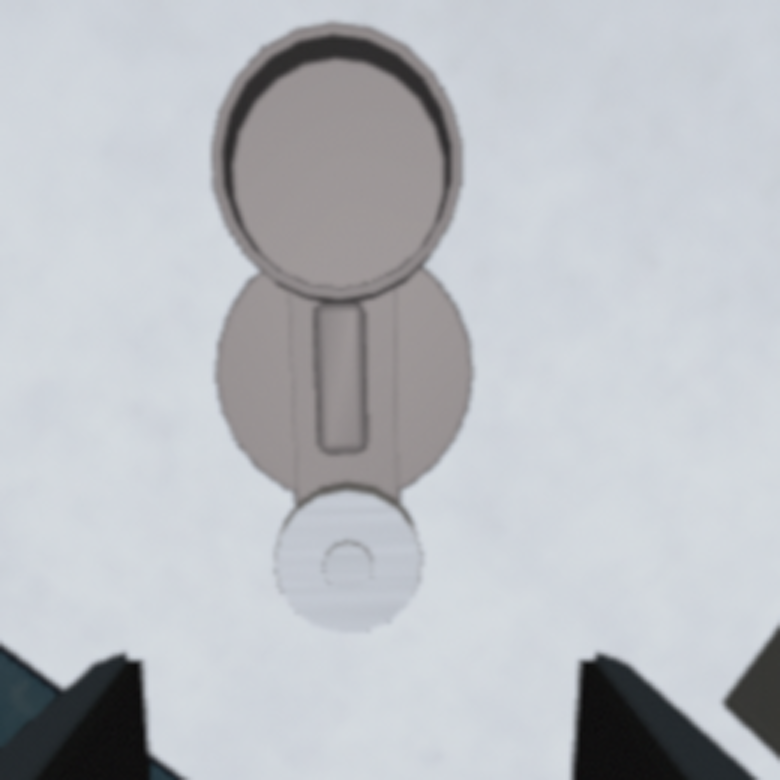

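Fin top spans crop (314–366, 302–454), centred (341,378); pocket rim centre (337,162), counterweight (349,560).

```bash
python3 - <<'E'
from h import *
f=lambda x,y,z:ray('rot',199.7+x/3,-.3+y/3,z)
c=f(341,378,.101);p=f(337,162,.072);w=f(349,560,.07);a=f(340,303,.101);b=f(343,453,.101)
print(c,p,w,np.hypot(*(p-c)[:2]),np.hypot(*(a-b)[:2]))
for u,v in((p,c),(p,w),(a,b)): d=u-v; print(np.degrees(np.arctan2(d[1],d[0])))
s=r.state(); y=np.radians(s['eef_rot'][2]); d=c-s['ee_pos']; print(s['ee_pos'],s['eef_rot'],d[0]*np.cos(y)+d[1]*np.sin(y),d[0]*np.sin(y)-d[1]*np.cos(y))
E
```

```text
[0.44048757 0.34176884 0.101     ] [0.48409899 0.38070874 0.072     ] [0.39789597 0.30360455 0.07      ] 0.058465995921767044 0.0389966798207214
41.761128126614
41.81100187266419
41.195020780930285
[0.38929056 0.2901566  0.17001432] [ 1.79997632e+02 -9.79683679e-03  4.03247327e+01] 0.07243129511491772 -0.006218049669148545
```

send_rows(rows=[[3.6,-0.3,0,-0.022,1],[3.6,-0.3,0,0,1],[0,0,3.0,0,1],[0,0,3.0,0,1],[0,0,3.0,0,0.2],[0,0,1.8,0,0.0],[0,0,0,0,-1],[0,0,0,0,-1],[0,0,0,0,-1],[0,0,0,0,-1]], squeeze=40)

```text
time: 3.88
ee_pos: [0.4399, 0.3418, 0.0627]
eef_rot: [180.0, -0.1, 41.4]
ft_force: [0.1, 0.5, -0.8]
opening: 0.0343
grasp_force: 0.0
```

send_rows(rows=[[0,0,0,0,-1],[0,0,0,0,-1],[0,0,0,0,-1]])

```text
time: 4.25
ee_pos: [0.4396, 0.3415, 0.0619]
eef_rot: [-180.0, 0.0, 41.4]
ft_force: [-0.6, -0.1, -0.3]
opening: 0.0137
grasp_force: 40.0
```

send_rows(rows=[[0,0,-3.0,0,-1],[0,0,-4.0,0,-1],[0,0,-4.0,0,-1],[-1.8,4.1,0,0,-1],[-1.8,4.1,0,0,-1],[-1.8,4.1,0,0,-1],[-1.8,4.1,0,0,-1],[-1.8,4.1,0,0,-1],[-1.9,4.3,0,0,-1],[0,0,0,-0.077,-1]])

```text
time: 5.5
ee_pos: [0.5224, 0.0811, 0.1717]
eef_rot: [-180.0, 0.0, 45.7]
ft_force: [0.6, -0.7, -3.2]
opening: 0.0143
grasp_force: 40.0
```

send_rows(rows=[[0,0,0,0,-1],[0,0,0,0,-1],[0,0,0,0,-1]])

```text
time: 5.88
ee_pos: [0.5217, 0.0839, 0.1719]
eef_rot: [-180.0, 0.0, 45.8]
ft_force: [0.0, -0.6, -1.8]
opening: 0.0139
grasp_force: 40.0
```

```bash
python3 - <<'E'
from h import *
snap('wrist','carry',(170,0,470,230),2.6)
s=r.state(); print(s['ee_pos'],s['eef_rot'],s['ft_force'],s['opening'])
y=np.radians(s['eef_rot'][2]);d=np.array([.522,.083])-s['ee_pos'][:2]; print(d[0]*np.cos(y)+d[1]*np.sin(y),d[0]*np.sin(y)-d[1]*np.cos(y))
a=s['ee_pos']+[0,0,.039]
print('fin top exp',proj('carry',a),'pocket rim',proj('carry',s['ee_pos']+[.058*np.cos(y),.058*np.sin(y),.010]))
E
```

```text
[0.52179398 0.08392378 0.17192684] [-1.79999657e+02  1.04440709e-03  4.58310947e+01] [ 0.40719856 -0.20970468 -1.98872495] 0.013789980711253143
-0.000519066538252451 0.0007914419678262727
fin top exp [321.48455974 276.25050412] pocket rim [321.39816302 155.45634414]
```

View pics/carry.png

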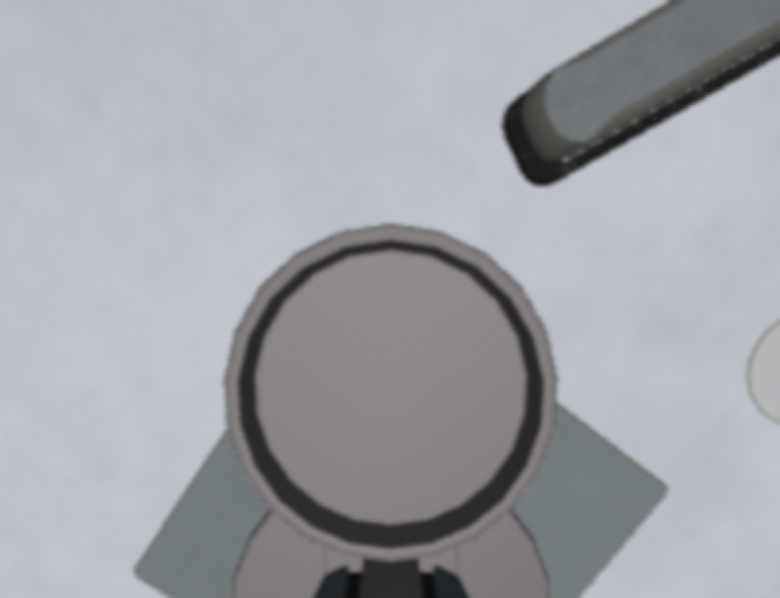

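The pocket rim (centre crop (391,392)) sits about 1–2 mm further forward than nominal; the rotor hangs level and straight over the mixer. I'll lower it with a light grip.

send_rows(rows=[[-0.17,0.08,1.5,0,-1],[0,0,1.5,0,-1],[0,0,1.2,0,-1],[0,0,0.4,0,-1],[0,0,0.3,0,-1],[0,0,0.2,0,-1],[0,0,0,0,-1],[0,0,0,0,-1]], squeeze=12)

```text
time: 6.92
ee_pos: [0.5215, 0.0817, 0.1212]
eef_rot: [180.0, -0.0, 45.8]
ft_force: [0.6, -0.5, -2.7]
opening: 0.0142
grasp_force: 12.0
```

send_rows(rows=[[0,0,0.2,0,-1],[0,0,0.2,0,-1],[0,0,0.2,0,-1],[0,0,0.1,0,-1],[0,0,0.1,0,-1],[0,0,0.1,0,-1],[0,0,0,0,-1]])

```text
time: 7.8
ee_pos: [0.5212, 0.0817, 0.1119]
eef_rot: [-180.0, 0.0, 45.8]
ft_force: [0.8, -0.1, -2.3]
opening: 0.0141
grasp_force: 12.0
```

send_rows(rows=[[0,0,0.2,0,-1],[0,0,0.2,0,-1],[0,0,0.2,0,-1],[0,0,0.2,0,-1],[0,0,0.2,0,-1],[0,0,0.2,0,-1],[0,0,0,0,-1]])

```text
time: 8.68
ee_pos: [0.5212, 0.0817, 0.0998]
eef_rot: [-180.0, 0.0, 45.8]
ft_force: [0.8, -0.1, -3.1]
opening: 0.0138
grasp_force: 12.0
```

send_rows(rows=[[0,0,0.1,0,-1],[0,0,0,0,-0.5],[0,0,0,0,-0.4],[0,0,0,0,-0.4],[0,0,-4.0,0,-0.4],[0,0,-4.0,0,-0.4],[0,0,-2.0,0,0],[0,0,0,0,1]])

```text
time: 9.68
ee_pos: [0.5222, 0.0818, 0.2003]
eef_rot: [179.9, -0.1, 45.8]
ft_force: [-0.4, -0.2, -0.2]
opening: 0.0443
grasp_force: 0.0
```

```bash
python3 - <<'E'
from h import *
f=lambda x,y,z:ray('scene0',340+x/400*90,235+y/400*90,z)
for n,p in dict(lid=(259,148),turq=(123,262),orange=(90,77)).items(): print(n,f(*p,.071 if n=='lid' else .065))
snap('wrist','after'); snap('side','side1')
s=r.state(); a=s['ee_pos']; print(a,s['eef_rot'],s['ft_force'])
v=np.load('pics/after.npy')[:,:,::-1]; w=np.load('pics/side1.npy')[150:240,270:390,::-1]
cv2.imwrite('pics/c2.png',np.hstack([v[60:360,170:470],cv2.resize(w,(400,300),interpolation=3)]))
c=np.array([.522,.0825]);d=np.array([np.cos(.8),np.sin(.8)])
for rr,z in((.0,.138),(.058,.109),(.058,.09)): print(proj('after',(*(c+rr*d),z)),proj('side1',(*(c+rr*d),z)))
E
```

```text
lid [ 0.46871078 -0.23397058  0.071     ]
turq [ 0.35275879 -0.22430084  0.065     ]
orange [ 0.46557864 -0.12146245  0.065     ]
[0.52091879 0.08165462 0.19820647] [-1.79980372e+02  2.54819682e-02  4.58264303e+01] [0.33379785 0.0024595  0.58461916]
[320.0660617  213.46803517] [321.52768535 173.53851812]
[320.01500569 141.53431757] [305.7861287  188.54438102]
[319.99128986 140.10074595] [305.78963491 194.34488442]
```

View pics/c2.png

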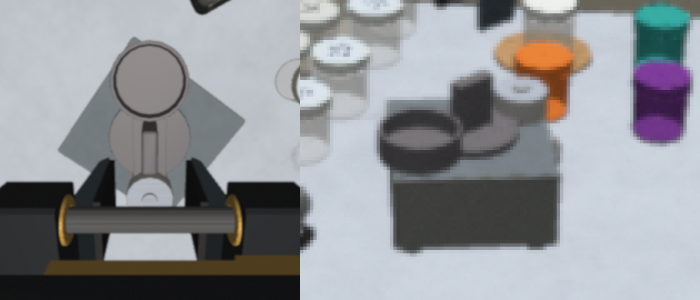

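The rotor is home: in the side crop its flange lies flat on the housing, with the pocket rim at (420,133), matching the predicted position. Now the cup.

send_rows(rows=[[-4.2,2.3,0,0,1],[-4.2,2.3,0,0,1],[-4.2,2.3,0,0,1],[-4.2,2.3,0,0,1],[-4.2,2.3,0,0,1],[-4.2,2.3,0,0,1],[-4.2,2.3,2,0,1],[-4.0,2.3,2,0,1],[0,0,0,0,1],[0,0,0,0,1]])

```text
time: 11.02
ee_pos: [0.4201, -0.2855, 0.1581]
eef_rot: [-179.9, 0.0, 45.8]
ft_force: [0.1, 0.6, -0.1]
opening: 0.0911
grasp_force: 0.0
```

```bash
python3 - <<'E'
from h import *
snap('wrist','cup',(200,0,440,240),2.5)
s=r.state(); print(s['ee_pos'],s['eef_rot'],proj('cup',(.469,-.234,.071)))
E
```

```text
[ 0.42049894 -0.28532448  0.15854669] [-1.79951274e+02  1.84113452e-04  4.58430644e+01] [320.11966587 126.78733346]
```

View pics/cup.png

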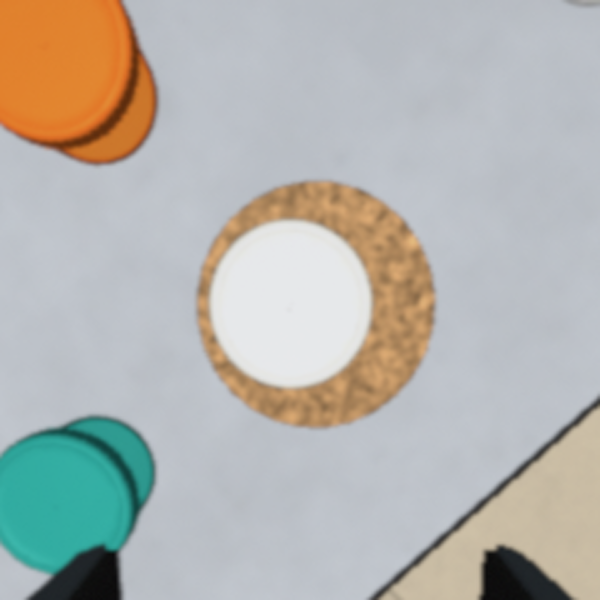

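The lid is centred at crop (291,303), alone on the coaster, with orange at (55,60) and turquoise at (65,500), both clear of the fingers.

```bash
python3 - <<'E'
from h import *
c=ray('cup',199.8+291/2.5,-.2+303/2.5,.071); s=r.state(); y=np.radians(s['eef_rot'][2]); d=c-s['ee_pos']
print(c,d[0]*np.cos(y)+d[1]*np.sin(y),d[0]*np.sin(y)-d[1]*np.cos(y))
E
```

```text
[ 0.46994825 -0.22818034  0.071     ] 0.07544484281721023 -0.004331461748589428
```

send_rows(rows=[[3.7,-0.22,0,0,1],[3.7,-0.22,0,0,1],[0,0,0,0,1],[0,0,4,0,1],[0,0,4,0,1],[0,0,3,0,1],[0,0,1.5,0,1],[0,0,0,0,-1],[0,0,0,0,-1],[0,0,0,0,-1]], squeeze=15)

```text
time: 12.32
ee_pos: [0.4696, -0.2303, 0.035]
eef_rot: [179.9, -0.0, 45.8]
ft_force: [-0.2, -0.9, 0.7]
opening: 0.0641
grasp_force: 0.0
```

send_rows(rows=[[0,0,0,0,-1],[0,0,0,0,-1]])

```text
time: 12.58
ee_pos: [0.4693, -0.2302, 0.0346]
eef_rot: [179.9, -0.0, 45.8]
ft_force: [-1.9, 1.6, 7.9]
opening: 0.0554
grasp_force: 15.0
```

send_rows(rows=[[0,0,0,0,-1],[0,0,0,0,-1]], squeeze=20)

```text
time: 12.82
ee_pos: [0.4693, -0.2301, 0.0346]
eef_rot: [180.0, -0.0, 45.8]
ft_force: [-1.7, 1.8, 8.8]
opening: 0.0557
grasp_force: 20.0
```

send_rows(rows=[[0,0,-0.3,0,-1],[0,0,-0.7,0,-1],[0,0,-2.0,0,-1],[0,0,-4.0,0,-1],[0,0,-4.0,0,-1],[0,0,-4.0,0,-1],[0,0,0,0,-1],[0,0,0,0,-1]])

```text
time: 13.82
ee_pos: [0.4685, -0.2297, 0.1836]
eef_rot: [-180.0, 0.0, 45.8]
ft_force: [0.3, 0.6, -0.5]
opening: 0.0555
grasp_force: 20.0
```

```bash
python3 - <<'E'
from h import *
snap('wrist','held'); snap('scene','sc2'); snap('side','sd2')
s=r.state(); print(s['ee_pos'],s['ft_force'],s['opening']); p=s['ee_pos']
v=np.load('pics/held.npy')[:,:,::-1][60:360,170:470]
o=[v]
for n in('sc2','sd2'):
    u=np.round(proj(n,p)).astype(int); print(n,u)
    x0,y0=u-[30,40]; x0=min(x0,580); y0=max(y0,0)
    o.append(cv2.resize(np.load(f'pics/{n}.npy')[y0:y0+75,x0:x0+60,::-1],(240,300),interpolation=3))
cv2.imwrite('pics/c3.png',np.hstack(o))
E
```

```text
[ 0.46830758 -0.22959706  0.18279395] [-0.60049146  0.44173926 -0.80790911] 0.055521953625876724
sc2 [401 231]
sd2 [347 120]
```

View pics/c3.png

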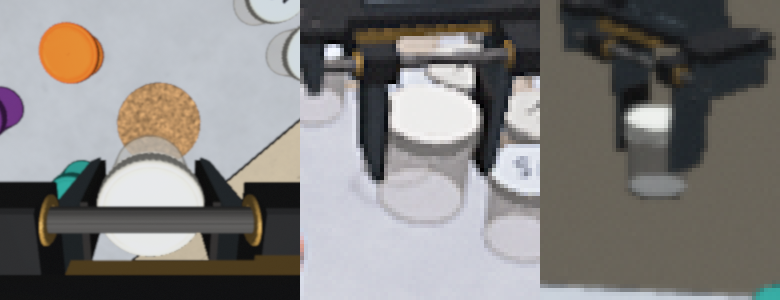

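The cup is held upright between the fingers and the coaster is empty; the neighbours haven't moved. Carrying it over the pocket.

send_rows(rows=[[2.0,-1.1,-1,0,-1],[4.0,-2.24,0,0,-1],[4.0,-2.24,0,0,-1],[4.0,-2.24,0,0,-1],[4.0,-2.24,0,0,-1],[4.0,-2.24,0,0,-1],[4.0,-2.24,0,0,-1],[4.0,-2.24,0,0,-1],[2.0,-1.15,0,0,-1],[0,0,0,0,-1]])

```text
time: 15.22
ee_pos: [0.5631, 0.1252, 0.1932]
eef_rot: [-180.0, 0.1, 45.9]
ft_force: [0.4, -0.8, -0.8]
opening: 0.0556
grasp_force: 20.0
```

send_rows(rows=[[0,0,0,0,-1],[0,0,0,0,-1]])

```text
time: 15.48
ee_pos: [0.5631, 0.1235, 0.1938]
eef_rot: [-180.0, 0.0, 45.8]
ft_force: [-0.8, 1.0, -0.6]
opening: 0.0555
grasp_force: 20.0
```

send_rows(rows=[[0.06,-0.09,2.0,0,-1],[0,0,2.0,0,-1],[0,0,1.0,0,-1],[0,0,0.3,0,-1],[0,0,0.3,0,-1],[0,0,0.3,0,-1],[0,0,0.3,0,-1],[0,0,0,0,-1]])

```text
time: 16.48
ee_pos: [0.563, 0.1256, 0.1318]
eef_rot: [-180.0, 0.0, 45.8]
ft_force: [-0.3, -0.1, -0.0]
opening: 0.0554
grasp_force: 20.0
```

Base is 6 mm inside the pocket with no contact force; continuing.

send_rows(rows=[[0,0,0.3,0,-1],[0,0,0.3,0,-1],[0,0,0.3,0,-1],[0,0,0.2,0,-1],[0,0,0.1,0,-1],[0,0,0,0,-1]])

```text
time: 17.23
ee_pos: [0.5631, 0.1256, 0.1199]
eef_rot: [-180.0, 0.0, 45.8]
ft_force: [-0.2, -0.2, -0.4]
opening: 0.0553
grasp_force: 20.0
```

send_rows(rows=[[0,0,0.1,0,-1],[0,0,0,0,-1],[0,0,0,0,-1]])

```text
time: 17.6
ee_pos: [0.5631, 0.1256, 0.119]
eef_rot: [180.0, -0.0, 45.8]
ft_force: [-0.5, 0.2, -0.2]
opening: 0.0557
grasp_force: 20.0
```

send_rows(rows=[[0,0,0.1,0,-1],[0,0,0,0,-1],[0,0,0,0,-1]])

```text
time: 17.98
ee_pos: [0.5635, 0.1258, 0.1184]
eef_rot: [180.0, -0.0, 45.8]
ft_force: [-0.8, 0.9, 5.2]
opening: 0.0554
grasp_force: 20.0
```

Contact came at the predicted height (0.118). Releasing and rising.

send_rows(rows=[[0,0,0,0,0.6],[0,0,0,0,0.9],[0,0,0,0,0.9],[0,0,-2.0,0,0.9],[0,0,-4.0,0,0.9],[0,0,-4.0,0,0.9],[-4.0,0,-2.0,0,0.9],[-4.0,0,0,0,0.9],[0,0,0,0,0.9],[0,0,0,0,0.9]])

```text
time: 19.23
ee_pos: [0.508, 0.0683, 0.239]
eef_rot: [179.9, -0.1, 45.8]
ft_force: [-0.2, -0.3, 0.8]
opening: 0.0866
grasp_force: 0.0
```

```bash
python3 - <<'E'
from h import *
snap('wrist','fin');print(r.state()['ee_pos'])
im=np.load('pics/fin.npy')
e=proj('fin',(.563,.125,.155)); print('lid expected',e)
x0,y0=np.maximum(np.round(e).astype(int)-90,0)
m=(im[y0:y0+180,x0:x0+180].min(2)>205).astype(np.uint8)
for i,(x,y,w,h,a) in enumerate(cv2.connectedComponentsWithStats(m)[2]):
    if i and a>300: print('white blob c',x+x0+w/2,y+y0+h/2,w,h,a)
for z in(.155,): print('lid px dia',288*.058/(np.load('pics/fin.npz')['R']@[.563,.125,z]+np.load('pics/fin.npz')['t'])[2])
snap('side','fins'); a=np.load('pics/fins.npy')
e=proj('fins',(.563,.125,.155));print('side lid exp',e)
q=a[int(e[1])-22:int(e[1])+45,int(e[0])-22:int(e[0])+22]; q0=(int(e[0])-22,int(e[1])-22)
m=(q.min(2)>200).astype(np.uint8)
for i,s in enumerate(cv2.connectedComponentsWithStats(m)[2]):
    if i and s[4]>30: print('side',s[0]+q0[0]+s[2]/2,s[1]+q0[1]+s[3]/2,s[2:])
E
```

```text
[0.50804156 0.06854344 0.23871342]
lid expected [320.81603217 117.32015329]
white blob c 319.5 114.5 65 67 3372
lid px dia 68.31563308142711
side lid exp [305.52788236 174.31887536]
side 287.0 165.0 [ 8  8 33]
side 308.0 171.5 [ 26  17 205]
```

The lid appears where an upright, seated cup must be, at (319.5,114.5). It measures 65 x 67 px against 68 expected, with the same 3 px camera bias as before.

```bash
python3 -c "
from workcell import r
print(r.sign_off())"
```

```text
the job is handed in; nothing more can be done
None
```

The rotor is home in the mixer with its flange flat on the housing, the capped cup from the coaster stands upright in its pocket, and I handed the job in at about 19 s; the pins were lined up with the gaps from the camera view, so the rotor dropped in without any turning on the drive.

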